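# Run a fingertip along the palette to shut its lids

## Task

Shut the five half-open lids of the fan-shaped paint palette by running your closed fingertips lightly along the curved row, one lid after another from the thumb-ring end to the plain end, so that each lid lies down on its seal. Press gently, without pinching or lifting anything or shoving the palette, leave the lone round pot standing open, do not disturb the other things, and finish clear of everything.

Things in the scene. Friction and masses are not known exactly. Their poses are not given: they have to be found in the camera images.
- palette: white ceramic fan-shaped palette, loose, about 1.3 kg, any yaw: five square pots (54 mm across, 30 mm tall) along an arc of 260 mm radius, 44 mm apart, numbered 1 to 5 from the flat thumb ring (50 mm across, 12 mm high) at one end. Origin: underside at the middle of pot 3; z up, y towards the thumb-ring end, x to the bulging side
- lid1 (a joint): hinge angle (rad) of the white plastic lid of pot 1: 0 level on its soft seal, which gives to -0.15; starts 0.45 to 0.9 open. Plate 38 mm along the row, 48 across, 4 thick, hinged at its edge nearest the thumb ring, so it leans away from the ring. Its top ramps up to a round ridge across it, 30 mm from the hinge and 6 mm higher. Stays where left; about 0.5 N on the ridge moves it
- seat1 (a point): fixed point of the palette where the middle of the top of lid 1's ridge is when the lid lies level (angle 0), 45.5 mm above the palette's underside; its hinge line is 30 mm back from here towards the thumb ring, measured square to the ridge
- lid2 (a joint): hinge angle (rad) of the white plastic lid of pot 2: as lid1
- seat2 (a point): fixed point of the palette where the middle of the top of lid 2's ridge is when the lid lies level (angle 0), 45.5 mm above the palette's underside
- lid3 (a joint): hinge angle (rad) of the white plastic lid of pot 3: as lid1
- seat3 (a point): fixed point of the palette where the middle of the top of lid 3's ridge is when the lid lies level (angle 0), 45.5 mm above the palette's underside
- lid4 (a joint): hinge angle (rad) of the white plastic lid of pot 4: as lid1
- seat4 (a point): fixed point of the palette where the middle of the top of lid 4's ridge is when the lid lies level (angle 0), 45.5 mm above the palette's underside
- lid5 (a joint): hinge angle (rad) of the white plastic lid of pot 5: as lid1
- seat5 (a point): fixed point of the palette where the middle of the top of lid 5's ridge is when the lid lies level (angle 0), 45.5 mm above the palette's underside
- pot: lone round white paint pot, 52 mm across, 45 mm tall, standing beside the bulging side of the palette; its disc lid stands open (up to 100 mm high); origin: centre of the underside
- potlid (a joint): hinge angle (rad) of the lone pot's lid: 0 shut, starts 0.9 to 1.3 open, must stay so
- brush: paint brush, 170 mm long, lying beside the hollow side of the palette; origin under the middle
- platter: round painted ceramic platter, 260 mm across, 19 mm tall; origin: centre of the underside
- jar: clear beaker of brushes, 76 mm across, 240 mm tall in all; origin: centre of the underside
- bottle: white plastic bottle, 72 mm across, 190 mm tall; origin: centre of the underside
- glass: clear tumbler, 72 mm across, 85 mm tall; origin: centre of the underside
- case: flat dark plastic pencil case, 85 x 190 x 30 mm; origin: centre of the underside
Not all that is in view belongs to the job. Of the things like the pot, leave any that is blue or green; of the rest the larger one is meant.

How it is judged:
By the outcome, as a careful person would: the job done as asked, in the order asked, and still so for the second after the job is handed in, with the robot touching nothing.
It also fails if it takes over 48 s, if anything falls off the work surface, if the arm or the gripper's body presses on something with over 40 N, if the wrist force passes 120 N, or if a joint passes its speed limit or range.

## Robot

A 6-joint arm with a two-finger parallel gripper is mounted at the origin on the work surface. World frame = base frame: x ahead of the robot, y to its left, z up, the work surface at z = 0. Lengths are in m, angles in rad, forces in N, time in s.
With the tool pointing down it reaches from about 0.3 to 0.825 m from the base axis. Payload 5.4 kg.
Tool frame: the origin (TCP) lies at the very end of the fingers, on their centre line; the grasp point (between the pads) lies 19 mm behind it; z points along the fingers, y is the line along which they close (so a half turn about z gives the same grasp; the last joint's range is limited). The gripper opens to 92 mm and grips with 3 to 60 N. Pads are 20 mm wide; open, the fingers measure 128 mm over their backs; the gripper's body (75 mm by 189 mm) begins 69 mm behind the grasp point.
Start: joints at [1.001, 0.158, 1.597, -0, 1.386, -0.21], TCP at [0.202, 0.538, 0.215] pointing down, gripper open.
Joint ranges: [-2.91, 2.91], [-0.94, 2.29], [0.18, 2.7], [-1.29, 4.43], [0.17, 2.64], [-3, 3]. Speed limits (rad/s): [2.57, 2.57, 3.14, 3.14, 3.14, 3.14].

## Interface

Orientations are given as a unit quaternion [w, x, y, z].
In Python, from rig import * gives the robot as it stands.
- The arm moves only by the tool send_rows, never from a script. Its argument "targets" is a list of rows, each an object with "xyz": the shift along the tool's x, y, z in cm, a list of three; "angular": the turn, a rotation vector about the tool's x, y, z in rad, a list of three; "claw": the closure, from -1 (fully open) to 1 (shut). In form: [{"xyz": [dx, dy, dz], "angular": [rx, ry, rz], "claw": claw}, ...]. A call has 1 to 12 rows; each row shifts and turns the commanded pose from where the row before left it, along the tool's axes as they then stand; what a row does not reach is not made up. A row lasts 1/8 s, in which the tool goes at most 62.5 mm and 10.7 degrees, less where a joint would pass 70% of its speed; a pose out of reach is approached as far as the arm can. A call with a gripper value outside its range is refused whole. The fingers move at their own pace and stop on an object; the grip force is fixed at half the most. Time passes only in rows, so rows that do not move let the fingers close. It gives the time, the measured TCP pose, the force, the opening and the grip force at its end, in the units of the state.
- get_state(): the state, without advancing time (a new reading comes with each control period).
- get_image(name): name is "scene" or "top" or "wrist"; returns a dict with "pixels" (480x640x3 uint8, red, green, blue), "intrinsics" (3x3 intrinsics, pixels), "k1" (the pictures are not rectified: a ray, as slopes to the right and down, at radius r is drawn at 1 + k1 r^2 times it, then the intrinsics apply), "rvec" (rotation vector, rad) and "tvec" (3), from world to camera coordinates, as OpenCV has them; the wrist camera has in their place "mount" (4x4, takes a point from camera to tool coordinates, whose origin is the TCP and whose axes are the flange's). Camera axes: x right, y down, z forward; pixel columns grow to the right and rows downward; lengths in m; the calibration is good to about 2 mm. A picture is of the moment at which its call begins: read the wrist's pose just before it. There is no depth.
- job_done(): hands the job in; it is judged then, once.
The state is a dict: "t": time; "joint_positions": joint angles; "qvel": joint speeds; "joint_efforts": joint torques, N m; "position": TCP position; "tool_rot": TCP orientation; "force": force on the tool from outside, world axes, zero at the start; "ft_torque": the same for the moment, N m; "finger_gap": finger opening in m; "gripper_force": force on a finger pad.
Only numpy, scipy, OpenCV 4.12 (cv2) and the standard library are available. Lean on these libraries where they do the work, as an engineer would, in place of code of your own. Each camera call takes 0.05 s, during which the arm holds its last target. There are 200 camera calls.

## Working session

There is one attempt and no reset: what is moved stays moved. The work goes in short steps, Python scripts to look and compute and a tool call to move; the robot and the scene stay as the last step left them, time stands still between calls to the robot, and variables do not carry over. Pictures are saved under pics/ and viewed, at most 10 in all, crops included, and the job is handed in when it is done.

Besides the shell and the picture viewer there is one more tool, called after ">>>" in YAML: its name, and indented under it one key for each argument. send_rows: Moves the arm, as the interface text tells. Its arguments: {"type":"object","properties":{"targets":{"type":"array"}},"required":["targets"]}

```bash
mkdir -p pics
python3 - <<'E'
from rig import *
import cv2
s=get_state();print(s)
for n in ("top","scene"):
    d=get_image(n);cv2.imwrite(f"pics/{n}0.png",d["pixels"][:,:,::-1]);print(n,d["intrinsics"],d["k1"],d["rvec"],d["tvec"])
E
```

```text
{'t': 0.0, 'joint_positions': array([ 1.00088025e+00,  1.59051393e-01,  1.59821250e+00,  3.49046152e-06,
        1.38617377e+00, -2.10114916e-01]), 'qvel': array([ 1.16456943e-03,  1.17080519e-03,  9.92939063e-04,  7.32096004e-04,
        3.48600005e-05, -1.02242232e-04]), 'joint_efforts': array([ 1.22670004e-03, -3.85594082e+01, -3.22098184e+01,  7.00168731e-02,
        3.80485633e-02, -1.28786755e-04]), 'position': array([0.2021394 , 0.5376434 , 0.21362748]), 'tool_rot': array([-3.52324976e-04,  1.78931997e-01,  9.83861011e-01, -8.52574621e-04]), 'force': array([-1.07766424, -0.70450553, -0.57412355]), 'ft_torque': array([-0.00844367,  0.01035569, -0.04479734]), 'gripper_force': 0.0, 'finger_gap': 0.09174360394703795}
top [[558.94868654   0.         310.15336308]
 [  0.         558.94868654 240.33428893]
 [  0.           0.           1.        ]] -0.17812440523071615 [ 2.19448168 -2.18599057  0.03775329] [0.04082673 0.5353908  1.35313157]
scene [[518.68072493   0.         312.27586458]
 [  0.         518.68072493 239.52521246]
 [  0.           0.           1.        ]] -0.1250109865892629 [ 2.43336859  0.73935549 -0.2588695 ] [-0.47637792 -0.19476083  1.48253178]
```

View pics/top0.png

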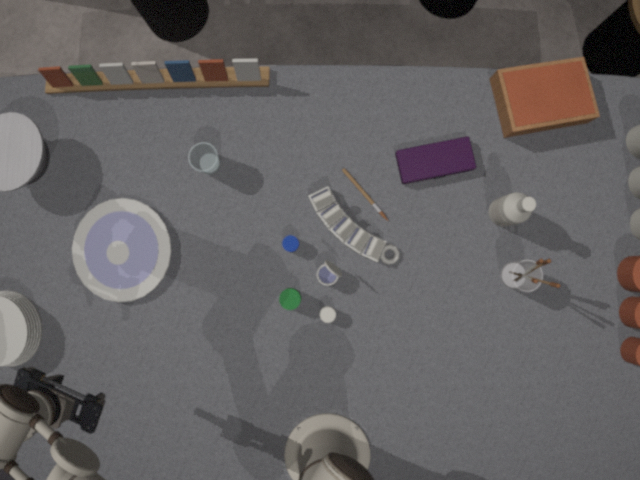

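View pics/scene0.png

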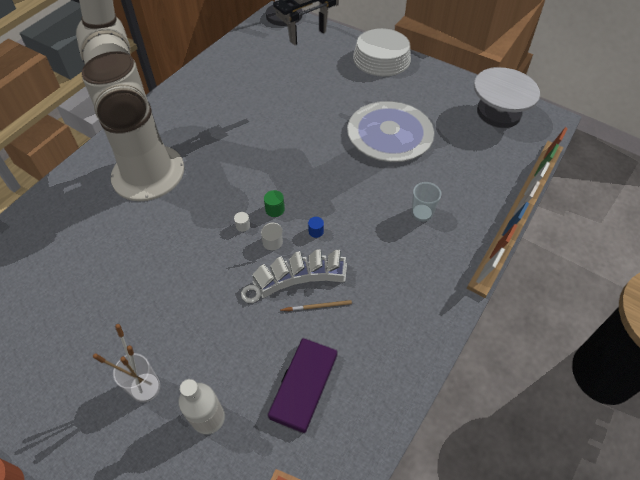

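The thing meant is the pot at top (327,274), white. The others like it are blue (291,243), green (290,299) and a smaller white one (328,315). The palette's ring is at (390,254) and its plain end at (320,192). I'll confirm in one enlarged crop.

```bash
cat > h.py <<'E'
import numpy as np,cv2
from scipy.spatial.transform import Rotation as R
from rig import *
def cam(d):
    if "rvec" in d and d["rvec"] is not None:
        Rw=cv2.Rodrigues(np.array(d["rvec"],float))[0];t=np.array(d["tvec"]).ravel();return Rw,t
def wcam(d,s):
    q=s["tool_rot"];T=np.eye(4);T[:3,:3]=R.from_quat([q[1],q[2],q[3],q[0]]).as_matrix();T[:3,3]=s["position"]
    T=np.linalg.inv(T@np.array(d["mount"]));return T[:3,:3],T[:3,3]
def ray(d,Rt,uv):
    dist=np.array([d["k1"],0,0,0,0.])
    p=cv2.undistortPoints(np.array(uv,float).reshape(-1,1,2),np.array(d["intrinsics"]),dist,None,None).reshape(-1,2)
    v=np.c_[p,np.ones(len(p))]@Rt[0];return -Rt[0].T@Rt[1],v
def onz(d,Rt,uv,z):
    c,v=ray(d,Rt,uv);return c+v*((z-c[2])/v[:,2])[:,None]
def proj(d,Rt,P):
    return cv2.projectPoints(np.array(P,float).reshape(-1,1,3),cv2.Rodrigues(Rt[0])[0],Rt[1],np.array(d["intrinsics"]),np.array([d["k1"],0,0,0,0.]))[0].reshape(-1,2)
E
python3 - <<'E'
from h import *
a=get_image("top");b=get_image("scene")
ca=cv2.resize(a["pixels"][180:330,270:410],None,fx=4,fy=4,interpolation=cv2.INTER_CUBIC)
ca=ca
cb=cv2.resize(b["pixels"][195:315,225:365],None,fx=4,fy=4,interpolation=cv2.INTER_CUBIC)
cv2.imwrite("pics/ct.png",ca[:,:,::-1]);cv2.imwrite("pics/cs.png",cb[:,:,::-1])
T=cam(a)
for n,uv,z in [("ring",(390,254),.012),("end",(320,192),.03),("pot",(327,274),.045),("small",(328,315),.03)]: print(n,onz(a,T,[uv],z)[0].round(3))
E
```

```text
ring [ 0.502 -0.153  0.012]
end [0.652 0.019 0.03 ]
pot [0.454 0.002 0.045]
small [ 0.355 -0.001  0.03 ]
```

View pics/ct.png

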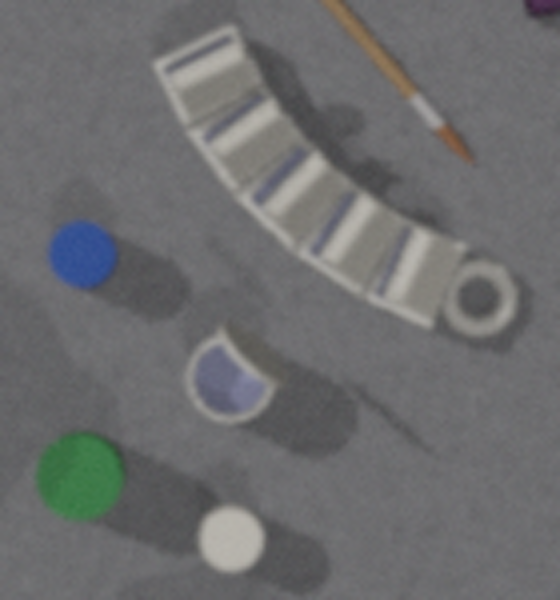

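View pics/cs.png

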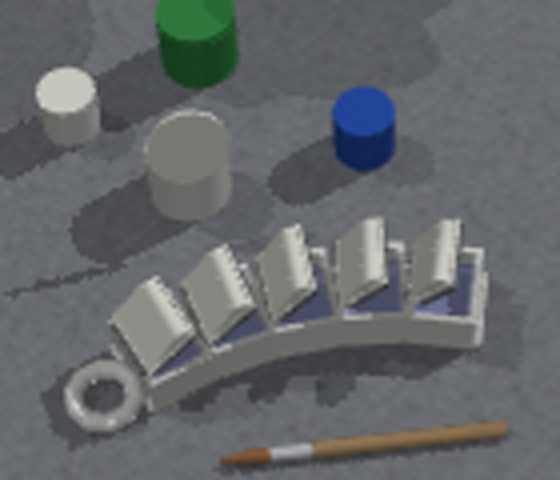

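The crops confirm the pot: it is the white one with the raised disc lid, at crop (230,380). The small white one is shut. The palette's bulging side faces the pot, the ring is at crop (480,298), and all five lids are open. Next is a rough fit of the palette, then an approach for a wrist view.

```bash
cat >> h.py <<'E'
def fit(outer,inner,ends):
    # arc centre/orientation from rim points at known radii 287/233 mm
    from scipy.optimize import least_squares
    f=lambda c:np.r_[np.linalg.norm(outer[:,:2]-c,axis=1)-.287,np.linalg.norm(inner[:,:2]-c,axis=1)-.233]
    r=least_squares(f,outer[:,:2].mean(0)+[.25,-.1]);c=r.x
    a=[np.arctan2(*(e[:2]-c)[::-1]) for e in ends]
    return c,np.unwrap(a),r.fun
E
python3 - <<'E'
from h import *
a=get_image("top");T=cam(a)
c2=lambda L:np.array(L)/4+[270,180]-.375
o=onz(a,T,c2([(155,65),(190,130),(245,195),(310,255),(375,300),(433,327)]),.03)
i=onz(a,T,c2([(237,27),(465,243)]),.03)
c,ang,res=fit(o,i,[(o[0]+i[0])/2,(o[-1]+i[1])/2])
print(c,ang,(res*1000).round(1))
m=ang.mean();print("origin",c+.26*np.array([np.cos(m),np.sin(m)]),"yaw",m)
d=get_image("wrist");print(d["mount"],d["intrinsics"],d["k1"])
E
```

```text
[ 0.755599   -0.21762669] [1.97054093 2.80197233] [ 1.2  0.6 -2.2 -1.8  0.2  1.1  0.3  0.7]
origin [ 0.56630828 -0.03938802] yaw 2.3862566322222802
[[-1.41504673e-04 -9.56189460e-01 -2.92748521e-01  8.30405489e-02]
 [ 9.99999925e-01 -2.40852601e-04  3.03318546e-04  2.37727694e-04]
 [-3.60539239e-04 -2.92748456e-01  9.56189423e-01 -1.70440874e-01]
 [ 0.00000000e+00  0.00000000e+00  0.00000000e+00  1.00000000e+00]] [[346.36270958   0.         324.36631995]
 [  0.         346.36270958 235.53011778]
 [  0.           0.           1.        ]] -0.0612154185012133
```

>>> send_rows:
  targets:
    - {"xyz": [-5.2, -3.4, 0.2], "angular": [0, 0, 0], "claw": 1}
    - {"xyz": [-5.2, -3.4, 0.2], "angular": [0, 0, 0], "claw": 1}
    - {"xyz": [-5.2, -3.4, 0.2], "angular": [0, 0, 0], "claw": 1}
    - {"xyz": [-5.2, -3.4, 0.2], "angular": [0, 0, 0], "claw": 1}
    - {"xyz": [-5.2, -3.4, 0.2], "angular": [0, 0, 0], "claw": 1}
    - {"xyz": [-5.2, -3.4, 0.2], "angular": [0, 0, 0], "claw": 1}
    - {"xyz": [-5.2, -3.4, 0.2], "angular": [0, 0, 0], "claw": 1}
    - {"xyz": [-5.2, -3.4, 0.2], "angular": [0, 0, 0], "claw": 1}
    - {"xyz": [-5.2, -3.4, 0.2], "angular": [0, 0, 0], "claw": 1}
    - {"xyz": [-5.2, -3.4, 0.2], "angular": [0, 0, 0], "claw": 1}
    - {"xyz": [-5.2, -3.4, 0.2], "angular": [0, 0, 0], "claw": 1}
    - {"xyz": [-5.2, -3.4, 0.2], "angular": [0, 0, 0], "claw": 1}

```text
t: 1.8
position: [0.6439, -0.0652, 0.1905]
tool_rot: [0.0, 0.179, 0.984, 0.0]
force: [0.7, 0.4, 0.9]
finger_gap: 0.0001
gripper_force: 0.0
```

>>> send_rows:
  targets:
    - {"xyz": [0, 0, 0], "angular": [0, 0, 0.18], "claw": 1}
    - {"xyz": [0, 0, 0], "angular": [0, 0, 0.18], "claw": 1}
    - {"xyz": [0, 0, 0], "angular": [0, 0, 0.18], "claw": 1}
    - {"xyz": [0, 0, 0], "angular": [0, 0, 0.18], "claw": 1}
    - {"xyz": [0, 0, 0], "angular": [0, 0, 0.18], "claw": 1}
    - {"xyz": [0, 0, 0], "angular": [0, 0, 0.18], "claw": 1}
    - {"xyz": [0, 0, 0], "angular": [0, 0, 0.18], "claw": 1}
    - {"xyz": [0, 0, 0], "angular": [0, 0, 0.18], "claw": 1}
    - {"xyz": [0, 0, 0], "angular": [0, 0, 0.18], "claw": 1}
    - {"xyz": [0, 0, 0], "angular": [0, 0, 0.18], "claw": 1}
    - {"xyz": [0, 0, 0], "angular": [0, 0, 0.16], "claw": 1}
    - {"xyz": [0, 0, 0], "angular": [0, 0, 0], "claw": 1}

```text
t: 3.3
position: [0.6428, -0.0634, 0.1905]
tool_rot: [-0.0, 0.916, 0.4, -0.0]
force: [-0.8, -0.3, 0.9]
finger_gap: 0.0003
gripper_force: 0.0
```

Run:
```python
from h import *
s=get_state();print(s["t"],s["position"],s["tool_rot"],s["joint_positions"],s["force"],s["finger_gap"])
d=get_image("wrist");cv2.imwrite("pics/w0.png",d["pixels"][:,:,::-1])
```

```text
3.3 [ 0.64276967 -0.06340552  0.19045515] [-1.04855888e-04  9.16420861e-01  4.00215916e-01 -1.25884685e-04] [-2.85044302e-01  3.56546690e-01  1.40827186e+00 -7.62531104e-07
  1.37710177e+00  4.62247276e-01] [-0.78181483 -0.30739172  0.86326214] 0.0003271172551487774
```

View pics/w0.png

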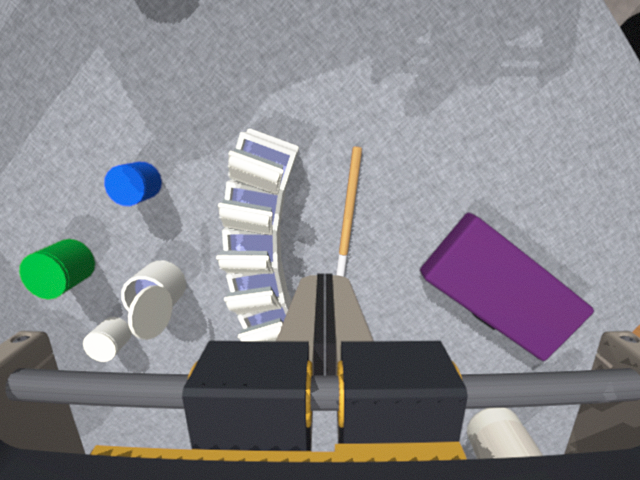

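The wrist view shows the palette from its plain end at (265,145) down to lid 1 at (265,330). The gripper hides the ring, so I'm backing up for a full view.

>>> send_rows:
  targets:
    - {"xyz": [-4.5, 0.5, 0], "angular": [0, 0, 0], "claw": 1}
    - {"xyz": [-4.5, 0.5, 0], "angular": [0, 0, 0], "claw": 1}
    - {"xyz": [0, 0, 0], "angular": [0, 0, 0], "claw": 1}

```text
t: 3.72
position: [0.5877, -0.1381, 0.1907]
tool_rot: [0.0, 0.917, 0.399, -0.0]
force: [0.7, 0.8, 0.0]
finger_gap: 0.0003
gripper_force: 0.0
```

Run:
```python
from h import *
s=get_state();print(s["t"],s["position"],s["tool_rot"])
d=get_image("wrist");np.save("w1.npy",{"d":d,"s":s},allow_pickle=True)
cv2.imwrite("pics/w1.png",cv2.resize(d["pixels"][20:310,180:380],None,fx=2,fy=2,interpolation=cv2.INTER_CUBIC)[:,:,::-1])
```

```text
3.725 [ 0.58771955 -0.13812923  0.19066716] [ 7.47183660e-05  9.16961955e-01  3.98974572e-01 -2.40090981e-04]
```

View pics/w1.png

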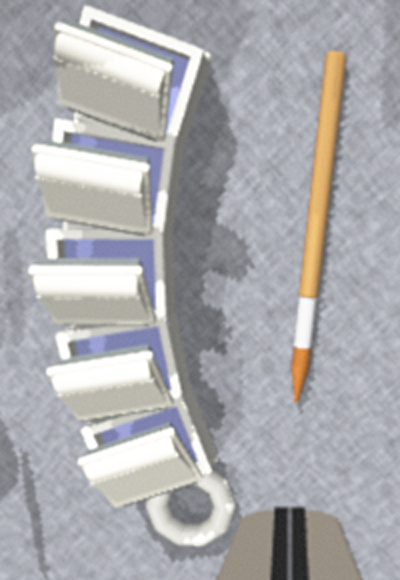

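Run:
```python
from h import *
w=np.load("w1.npy",allow_pickle=True).item();d,s=w["d"],w["s"];T=wcam(d,s)
O=np.array([.5663,-.0394]);m=2.386
X=np.array([np.cos(m),np.sin(m)]);Y=np.array([-X[1],X[0]])
pal=lambda P:np.c_[(P[:,:2]-O)@X,(P[:,:2]-O)@Y]*1000
c=lambda L:np.array(L)/2+[180,20]-.25
print("wrist corners out,in",pal(onz(d,T,c([(87,8),(208,55)]),.03)).round(1))
print("ring",pal(onz(d,T,c([(190,507)]),.010)).round(1))
print("ring edges L R bottom",pal(onz(d,T,c([(147,515),(235,500),(195,547)]),.006)).round(1))
a=get_image("top");Ta=cam(a)
print("top ring",pal(onz(a,Ta,np.array([[480,298]])/4+[270,180]-.375,.010)).round(1))
for e in (s["position"],):print(pal(e[None]))
# predicted rim corners (top end/plain end) and seats, in wrist-crop px and top-crop px
A=260
def pt(r,arc,z):
    t=arc/A; q=np.array([r*np.cos(t)-A,r*np.sin(t)])/1000;return np.r_[O+q[0]*X+q[1]*Y,z]
P=[pt(287,-110,.03),pt(233,-110,.03),pt(287,110,.03),pt(233,110,.03)]+[pt(233,k*44-22,.03) for k in (2,1,0,-1)]+[pt(287,k*44-22,.03) for k in (2,1,0,-1)]
print("wristcrop",((proj(d,T,P)-[180,20])*2).round(0).tolist())
print("topcrop",((proj(a,Ta,P)-[270,180])*4).round(0).tolist())
```

```text
wrist corners out,in [[   5.1 -115.6]
 [ -46.9  -96.2]]
ring [[-28.9 125.2]]
ring edges L R bottom [[ -4.  131.9]
 [-53.4 122.5]
 [-30.2 151.5]]
top ring [[-30.6 125.9]]
[[-83.29116973  57.17376018]]
wristcrop [[94.0, 2.0], [209.0, 56.0], [125.0, 508.0], [218.0, 469.0], [190.0, 398.0], [173.0, 319.0], [170.0, 234.0], [182.0, 145.0], [87.0, 424.0], [63.0, 329.0], [54.0, 225.0], [64.0, 114.0]]
topcrop [[153.0, 58.0], [236.0, 24.0], [437.0, 325.0], [465.0, 241.0], [406.0, 214.0], [352.0, 178.0], [305.0, 134.0], [265.0, 82.0], [363.0, 293.0], [296.0, 248.0], [238.0, 193.0], [190.0, 129.0]]
```

```bash
cat > plan.py <<'E'
from h import *
O=np.array([.5663,-.0394]);m=2.386;A=.26
def way(k,s,z):
    """TCP pose: s m past seat k along its pot's row direction; tool x that way, z down."""
    t=m+(3-k)*.044/A
    n=np.array([np.cos(t),np.sin(t)]);f=np.array([n[1],-n[0]])
    p=O-A*np.array([np.cos(m),np.sin(m)])+A*n+f*(.011+s)
    M=np.eye(3);M[:2,0]=f;M[:2,1]=-n;M[2,2]=-1
    return np.r_[p,z],M
def rows(ws,p,M):
    for w in ws:
        q,N=way(*w);dx=np.round(M.T@(q-p)*100/.05)*.05
        r=np.round(R.from_matrix(M.T@N).as_rotvec(),2)
        print(np.round(dx,2).tolist(),r.tolist())
        p=p+M@dx/100;M=M@R.from_rotvec(r).as_matrix()
    return p,M
def now():
    s=get_state();q=s["tool_rot"];return s["position"],R.from_quat([q[1],q[2],q[3],q[0]]).as_matrix()
def hop(k):
    return [(k,s/1e3,z/1e3) for s,z in [(-41,54),(-36,64),(-27,66),(-18,66),(-10,60),(-5,53),(-1,47),(1,43.5)]]
E
python3 - <<'E'
from plan import *
p,M=rows([(1,-.018,.13),(1,-.018,.085)],*now())
print();p,M=rows(hop(1)[3:],p,M)
E
```

```text
[-3.8, -6.6, 6.05] [0.0, -0.0, -0.33]
[0.0, 0.0, 4.5] [0.0, -0.0, -0.0]

[0.0, 0.0, 1.9] [0.0, -0.0, -0.0]
[0.8, 0.0, 0.6] [0.0, -0.0, -0.0]
[0.5, -0.0, 0.7] [0.0, -0.0, -0.0]
[0.4, -0.0, 0.6] [0.0, -0.0, -0.0]
[0.2, -0.0, 0.35] [0.0, -0.0, -0.0]
```

>>> send_rows:
  targets:
    - {"xyz": [-1.9, -3.3, 0], "angular": [0, 0, 0], "claw": 1}
    - {"xyz": [-1.9, -3.3, 0], "angular": [0, 0, -0.16], "claw": 1}
    - {"xyz": [0, 0, 3], "angular": [0, 0, -0.17], "claw": 1}
    - {"xyz": [0, 0, 3], "angular": [0, 0, 0], "claw": 1}
    - {"xyz": [0, 0, 4.5], "angular": [0, 0, 0], "claw": 1}
    - {"xyz": [0, 0, 0], "angular": [0, 0, 0], "claw": 1}
    - {"xyz": [0, 0, 0], "angular": [0, 0, 0], "claw": 1}

```text
t: 4.7
position: [0.516, -0.1189, 0.0872]
tool_rot: [0.001, 0.838, 0.545, 0.001]
force: [0.6, 0.4, 0.7]
finger_gap: 0.0002
gripper_force: 0.0
```

Run:
```python
from plan import *
print(get_state()["force"])
p,M=now();q,N=way(1,-.018,.085);print(((p-q)@N*1000).round(1),R.from_matrix(N.T@M).as_rotvec().round(3))
p,M=rows(hop(1)[3:],p,M)
print();print(p)
```

```text
[0.56059068 0.38412296 0.65228715]
[ 0.3  1.  -2.2] [-0.002  0.     0.   ]
[-0.05, -0.1, 2.1] [0.0, -0.0, -0.0]
[0.8, -0.0, 0.6] [0.0, -0.0, -0.0]
[0.5, -0.0, 0.7] [0.0, -0.0, -0.0]
[0.4, -0.0, 0.6] [0.0, -0.0, -0.0]
[0.2, -0.0, 0.35] [0.0, -0.0, -0.0]

[ 0.52268588 -0.10160558  0.04367948]
```

>>> send_rows:
  targets:
    - {"xyz": [0, -0.1, 2], "angular": [0, 0, 0], "claw": 1}
    - {"xyz": [0.8, 0, 0.6], "angular": [0, 0, 0], "claw": 1}
    - {"xyz": [0.5, 0, 0.6], "angular": [0, 0, 0], "claw": 1}
    - {"xyz": [0.3, 0, 0.4], "angular": [0, 0, 0], "claw": 1}
    - {"xyz": [0.2, 0, 0.3], "angular": [0, 0, 0], "claw": 1}
    - {"xyz": [0, 0, 0], "angular": [0, 0, 0], "claw": 1}

```text
t: 5.45
position: [0.5211, -0.102, 0.0465]
tool_rot: [-0.0, 0.839, 0.545, -0.0]
force: [-0.3, -0.1, 0.3]
finger_gap: 0.0003
gripper_force: 0.0
```

Run:
```python
from plan import *
print(get_state()["force"])
p,M=now();q,N=way(1,0,.0455);print(((p-q)@N*1000).round(1))
p,M=rows([(1,.001,.0435)],p,M)
print(((p-q)@N*1000).round(1))
```

```text
[-0.26977518 -0.13244337  0.25728869]
[-0.2 -1.2 -1. ]
[0.1, 0.1, 0.3] [-0.0, -0.0, -0.0]
[ 0.8 -0.2  2. ]
```

>>> send_rows:
  targets:
    - {"xyz": [0.1, 0.1, 0.3], "angular": [0, 0, 0], "claw": 1}
    - {"xyz": [0, 0, 0], "angular": [0, 0, 0], "claw": 1}

```text
t: 5.7
position: [0.5223, -0.1017, 0.0434]
tool_rot: [-0.0, 0.839, 0.545, -0.0]
force: [0.2, 0.7, 0.3]
finger_gap: 0.0002
gripper_force: 0.0
```

Run:
```python
from plan import *
for _ in range(3):print(get_state()["force"].round(2),get_state()["position"])
d=get_image("wrist");cv2.imwrite("pics/w2.png",d["pixels"][:,:420,::-1])
p,M=now();rows(hop(2),p,M)
```

```text
[0.18 0.67 0.27] [ 0.52232097 -0.10169692  0.04339178]
[0.18 0.67 0.27] [ 0.52232097 -0.10169692  0.04339178]
[0.18 0.67 0.27] [ 0.52232097 -0.10169692  0.04339178]
[0.25, -0.1, -1.05] [-0.0, 0.0, 0.17]
[0.5, -0.0, -1.0] [-0.0, 0.0, -0.0]
[0.9, -0.0, -0.2] [-0.0, 0.0, -0.0]
[0.9, -0.0, -0.0] [-0.0, 0.0, -0.0]
[0.8, -0.05, 0.6] [-0.0, 0.0, -0.0]
[0.5, 0.0, 0.7] [-0.0, 0.0, -0.0]
[0.4, 0.0, 0.6] [-0.0, 0.0, -0.0]
[0.2, 0.0, 0.35] [-0.0, 0.0, -0.0]
```

View pics/w2.png

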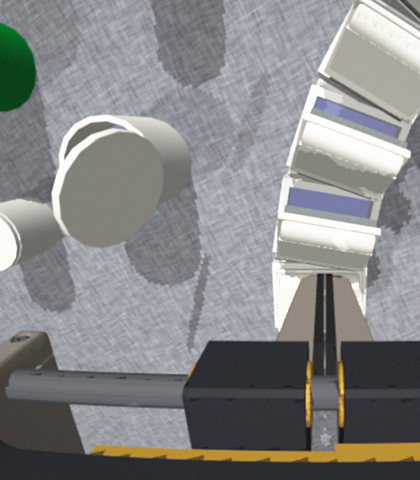

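Lid 1 looks flat under the fingertips at (325,275), well centred across the row, and the other lids and the pot are untouched. I'll press 1 mm deeper for certainty, then run on to lid 2.

>>> send_rows:
  targets:
    - {"xyz": [0.1, -0.1, 0.1], "angular": [0, 0, 0], "claw": 1}
    - {"xyz": [0, 0, 0], "angular": [0, 0, 0], "claw": 1}

```text
t: 6.0
position: [0.5218, -0.1003, 0.0426]
tool_rot: [-0.0, 0.839, 0.545, -0.0]
force: [0.5, 0.7, 0.1]
finger_gap: 0.0005
gripper_force: 0.0
```

>>> send_rows:
  targets:
    - {"xyz": [0.1, 0, -1.1], "angular": [0, 0, 0.04], "claw": 1}
    - {"xyz": [0.5, 0, -1.0], "angular": [0, 0, 0.04], "claw": 1}
    - {"xyz": [0.9, 0.1, -0.2], "angular": [0, 0, 0.05], "claw": 1}
    - {"xyz": [0.9, 0.1, 0], "angular": [0, 0, 0.04], "claw": 1}

```text
t: 6.5
position: [0.5355, -0.0802, 0.0659]
tool_rot: [0.0, 0.882, 0.471, 0.0]
force: [0.3, -0.2, -0.4]
finger_gap: 0.001
gripper_force: 0.0
```

Run:
```python
from plan import *
p,M=now();rows(hop(2)[3:],p,M)
q,N=way(1,0,.0455);print(((p-q)@N*1000).round(1))
b=get_image("scene")
cv2.imwrite("pics/s2.png",cv2.resize(b["pixels"][195:315,225:365],None,fx=4,fy=4,interpolation=cv2.INTER_CUBIC)[:,:,::-1])
```

```text
[0.05, -0.05, -0.0] [0.0, -0.0, -0.0]
[0.75, -0.0, 0.6] [0.0, -0.0, -0.0]
[0.5, -0.05, 0.7] [0.0, -0.0, -0.0]
[0.4, 0.0, 0.6] [0.0, -0.0, -0.0]
[0.2, 0.0, 0.35] [0.0, -0.0, -0.0]
[ 25.5   3.2 -20.4]
```

View pics/s2.png

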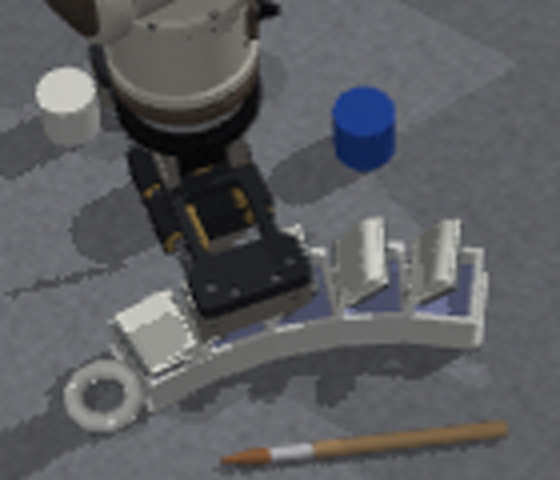

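The scene view shows lid 1 flat at (160,335) and the palette unmoved. Going on with lid 2.

>>> send_rows:
  targets:
    - {"xyz": [0.8, 0, 0.6], "angular": [0, 0, 0], "claw": 1}
    - {"xyz": [0.5, -0.1, 0.7], "angular": [0, 0, 0], "claw": 1}
    - {"xyz": [0.4, 0, 0.6], "angular": [0, 0, 0], "claw": 1}
    - {"xyz": [0.2, 0, 0.4], "angular": [0, 0, 0], "claw": 1}
    - {"xyz": [0, 0, 0], "angular": [0, 0, 0], "claw": 1}
    - {"xyz": [0, 0, 0], "angular": [0, 0, 0], "claw": 1}

```text
t: 7.3
position: [0.545, -0.0641, 0.0426]
tool_rot: [-0.0, 0.882, 0.471, 0.0]
force: [0.4, -0.0, 0.2]
finger_gap: 0.0006
gripper_force: 0.0
```

Run:
```python
from plan import *
p,M=now();q,N=way(2,0,.0455);print(((p-q)@N*1000).round(1))
rows([(2,.001,.0425)]+hop(3)+[(3,.001,.0425)],p,M)
```

```text
[ 0.4 -0.4  2.9]
[0.05, 0.05, 0.0] [-0.0, -0.0, -0.0]
[0.25, -0.15, -1.15] [-0.0, -0.0, 0.17]
[0.5, 0.0, -1.0] [-0.0, -0.0, -0.0]
[0.9, 0.0, -0.2] [-0.0, -0.0, -0.0]
[0.9, -0.0, 0.0] [-0.0, -0.0, -0.0]
[0.8, -0.0, 0.6] [-0.0, -0.0, -0.0]
[0.5, -0.0, 0.7] [-0.0, -0.0, -0.0]
[0.4, -0.0, 0.6] [-0.0, -0.0, -0.0]
[0.2, -0.0, 0.35] [-0.0, -0.0, -0.0]
[-0.0, -0.0, 0.1] [-0.0, -0.0, -0.0]
```

>>> send_rows:
  targets:
    - {"xyz": [0.2, 0, -1.1], "angular": [0, 0, 0.04], "claw": 1}
    - {"xyz": [0.5, 0, -1.0], "angular": [0, 0, 0.04], "claw": 1}
    - {"xyz": [0.9, 0.0, -0.2], "angular": [0, 0, 0.05], "claw": 1}
    - {"xyz": [0.9, 0, 0], "angular": [0, 0, 0.04], "claw": 1}
    - {"xyz": [0.8, 0, 0.6], "angular": [0, 0, 0], "claw": 1}
    - {"xyz": [0.5, 0, 0.7], "angular": [0, 0, 0], "claw": 1}
    - {"xyz": [0.4, 0, 0.6], "angular": [0, 0, 0], "claw": 1}
    - {"xyz": [0.2, 0, 0.4], "angular": [0, 0, 0], "claw": 1}
    - {"xyz": [0, 0, 0], "angular": [0, 0, 0], "claw": 1}
    - {"xyz": [0, 0, 0], "angular": [0, 0, 0], "claw": 1}

```text
t: 8.55
position: [0.5734, -0.0307, 0.0425]
tool_rot: [-0.0, 0.919, 0.395, -0.0]
force: [0.2, 0.6, -0.4]
finger_gap: 0.0004
gripper_force: 0.0
```

Run:
```python
from plan import *
p,M=now();q,N=way(3,0,.0455);print(((p-q)@N*1000).round(1))
rows([(3,.001,.0425)]+hop(4)+[(4,.001,.0425)],p,M)
```

```text
[ 0.2 -0.8  3. ]
[0.1, 0.05, 0.0] [-0.0, 0.0, -0.0]
[0.2, -0.1, -1.15] [-0.0, 0.0, 0.17]
[0.5, -0.0, -1.0] [-0.0, 0.0, -0.0]
[0.9, -0.0, -0.2] [-0.0, 0.0, -0.0]
[0.9, -0.0, 0.0] [-0.0, 0.0, -0.0]
[0.8, -0.0, 0.6] [-0.0, 0.0, -0.0]
[0.5, -0.05, 0.7] [-0.0, 0.0, -0.0]
[0.4, 0.0, 0.6] [-0.0, 0.0, -0.0]
[0.2, 0.0, 0.35] [-0.0, 0.0, -0.0]
[0.0, 0.0, 0.1] [-0.0, 0.0, -0.0]
```

>>> send_rows:
  targets:
    - {"xyz": [0.2, 0, -1.1], "angular": [0, 0, 0.04], "claw": 1}
    - {"xyz": [0.5, 0.1, -1.0], "angular": [0, 0, 0.04], "claw": 1}
    - {"xyz": [0.9, 0.0, -0.2], "angular": [0, 0, 0.05], "claw": 1}
    - {"xyz": [0.9, 0, 0], "angular": [0, 0, 0.04], "claw": 1}
    - {"xyz": [0.8, 0, 0.6], "angular": [0, 0, 0], "claw": 1}
    - {"xyz": [0.5, 0, 0.7], "angular": [0, 0, 0], "claw": 1}
    - {"xyz": [0.4, 0, 0.6], "angular": [0, 0, 0], "claw": 1}
    - {"xyz": [0.2, 0, 0.4], "angular": [0, 0, 0], "claw": 1}
    - {"xyz": [0, 0, 0], "angular": [0, 0, 0], "claw": 1}
    - {"xyz": [0, 0, 0], "angular": [0, 0, 0], "claw": 1}

```text
t: 9.8
position: [0.608, -0.0034, 0.0425]
tool_rot: [-0.0, 0.949, 0.315, -0.0]
force: [-0.5, -0.1, -0.9]
finger_gap: 0.0005
gripper_force: 0.0
```

Run:
```python
from plan import *
p,M=now();q,N=way(4,0,.0455);print(((p-q)@N*1000).round(1))
rows([(4,.001,.0425)]+hop(5)+[(5,.001,.0425)],p,M)
```

```text
[0.1 0.1 3. ]
[0.1, -0.0, 0.0] [-0.0, 0.0, -0.0]
[0.2, -0.15, -1.15] [-0.0, 0.0, 0.17]
[0.5, 0.0, -1.0] [-0.0, 0.0, -0.0]
[0.9, -0.0, -0.2] [-0.0, 0.0, -0.0]
[0.9, -0.0, 0.0] [-0.0, 0.0, -0.0]
[0.8, -0.0, 0.6] [-0.0, 0.0, -0.0]
[0.5, -0.0, 0.7] [-0.0, 0.0, -0.0]
[0.4, -0.0, 0.6] [-0.0, 0.0, -0.0]
[0.2, -0.0, 0.35] [-0.0, 0.0, -0.0]
[0.0, -0.0, 0.1] [-0.0, 0.0, -0.0]
```

>>> send_rows:
  targets:
    - {"xyz": [0.2, 0, -1.1], "angular": [0, 0, 0.04], "claw": 1}
    - {"xyz": [0.5, 0, -1.0], "angular": [0, 0, 0.04], "claw": 1}
    - {"xyz": [0.9, 0.0, -0.2], "angular": [0, 0, 0.05], "claw": 1}
    - {"xyz": [0.9, 0, 0], "angular": [0, 0, 0.04], "claw": 1}
    - {"xyz": [0.8, 0, 0.6], "angular": [0, 0, 0], "claw": 1}
    - {"xyz": [0.5, 0, 0.7], "angular": [0, 0, 0], "claw": 1}
    - {"xyz": [0.4, 0, 0.6], "angular": [0, 0, 0], "claw": 1}
    - {"xyz": [0.2, 0, 0.4], "angular": [0, 0, 0], "claw": 1}
    - {"xyz": [0, 0, 0], "angular": [0, 0, 0], "claw": 1}
    - {"xyz": [0, 0, 0], "angular": [0, 0, 0], "claw": 1}

```text
t: 11.05
position: [0.6461, 0.0184, 0.0425]
tool_rot: [-0.0, 0.972, 0.234, -0.0]
force: [0.3, -0.9, 0.4]
finger_gap: 0.0003
gripper_force: 0.0
```

>>> send_rows:
  targets:
    - {"xyz": [0.1, 0, -1.5], "angular": [0, 0, 0], "claw": 1}
    - {"xyz": [0, 0, -5], "angular": [0, 0, 0], "claw": 1}
    - {"xyz": [0, 0, -5], "angular": [0, 0, 0], "claw": 1}
    - {"xyz": [0, 0, -5], "angular": [0, 0, 0], "claw": 1}
    - {"xyz": [0, -5, 0], "angular": [0, 0, 0], "claw": 1}
    - {"xyz": [0, -5, 0], "angular": [0, 0, 0], "claw": 1}
    - {"xyz": [0, -5, 0], "angular": [0, 0, 0], "claw": 1}
    - {"xyz": [0, -5, 0], "angular": [0, 0, 0], "claw": 1}
    - {"xyz": [0, -5, 0], "angular": [0, 0, 0], "claw": 1}
    - {"xyz": [0, 0, 0], "angular": [0, 0, 0], "claw": 1}

```text
t: 12.3
position: [0.5322, 0.2443, 0.2091]
tool_rot: [-0.0, 0.972, 0.236, 0.001]
force: [-0.1, 0.1, -0.0]
finger_gap: 0.0006
gripper_force: 0.0
```

Run:
```python
from plan import *
b=get_image("scene");a=get_image("top")
A_=cv2.resize(a["pixels"][180:300,270:410],None,fx=2.8,fy=2.8,interpolation=cv2.INTER_CUBIC)
B_=cv2.resize(b["pixels"][195:315,225:365],None,fx=2.8,fy=2.8,interpolation=cv2.INTER_CUBIC)
cv2.imwrite("pics/end.png",np.hstack([A_,B_])[:,:,::-1])
```

```text
(no output)
```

View pics/end.png

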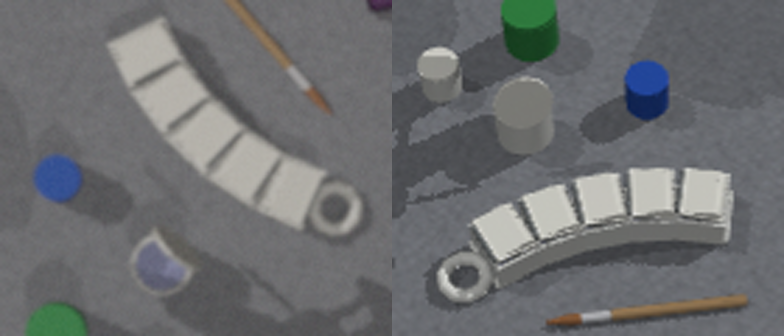

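All five lids lie flat, from (150,50) to (295,195) in the left view. The pot at (160,262) is still open, and the brush and palette have not moved. Handing in.

```bash
python3 -c "
from rig import *
print(job_done())"
```

```text
the job is handed in; nothing more can be done
None
```

All five lids are shut, pressed in order from the thumb-ring end. The round pot is still open, nothing else looked moved in the final views, and the arm finished clear after about 12 s; the job is handed in.

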